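# Clear the soldering tray and roll the cuffs seam-up

### The arm

A 6-joint arm with a two-finger parallel gripper is mounted at the origin on the work surface. World frame = base frame: x ahead of the robot, y to its left, z up, the work surface at z = 0. Lengths are in m, angles in rad, forces in N, time in s.
With the tool pointing down it reaches from about 0.4 to 0.825 m from the base axis. Payload 7 kg.
Tool frame: the origin (TCP) lies at the very end of the fingers, on their centre line; the grasp point (between the pads) lies 19 mm behind it (arm.grasp_offset is the distance from the TCP to the grasp point, in m); z points along the fingers, y is the line along which they close (so a half turn about z gives the same grasp; the last joint's range is limited). The gripper opens to 88 mm and grips with 3 to 60 N. Pads are 19 mm wide; open, the fingers measure 130 mm over their backs; the gripper's body (78 mm by 193 mm) begins 47 mm behind the grasp point.
Start: joints at [1.411, 0.359, 0.012, 0, -1.224, -0.288], TCP at [0.292, 0.608, 0.227] pointing down, gripper open.
Joint ranges: [-3.07, 3.07], [-1.43, 2.12], [-1.02, 1.25], [-3.03, 1.67], [-3.05, -0], [-3.03, 3.03]. Speed limits (rad/s): [2.39, 2.39, 3.01, 3.14, 3.14, 3.14].

### API

Orientations are given as [roll, pitch, yaw] about the fixed x, y, z axes, in that order (R = Rz(yaw) Ry(pitch) Rx(roll)).
In Python, from station import get_state, cams, arm, nets gives the robot as it stands.
- The arm moves only by the shell command python3 -m creep 'ROWS' [FORCE]. ROWS is a JSON object of lists of equal length, an entry for each row: "translation": the shift along the world's x, y, z in mm, a list of three; "spin": the turn about the world's z in rad; "gripper": the opening, from 0 (shut) to 1 (fully open). In form: {"translation": [[dx, dy, dz], ...], "spin": [spin, ...], "gripper": [gripper, ...]}. A call has 1 to 8 rows; each row shifts and turns the commanded pose from where the row before left it; what a row does not reach is not made up. A row lasts 1/10 s, in which the tool goes at most 50 mm and 8.59 degrees, less where a joint would pass 70% of its speed; a pose out of reach is approached as far as the arm can. A call is refused whole if a number of a shift passes 50 or a number of a turn 0.15, either way. A call with a gripper value outside its range is refused whole. The fingers move at their own pace and stop on an object; FORCE is the grip in N (left out, the last holds). Time passes only in rows, so rows that do not move let the fingers close. It gives the time, the measured TCP pose, the force, the opening and the grip force at its end, in the units of the state.
- get_state(): the state, without advancing time (a new reading comes with each control period).
- cams.grab_frame(name): name is "side" or "top"; returns a dict with "img" (400x640x3 uint8, red, green, blue), "mtx" (3x3 intrinsics, pixels), "D" ([k1, k2, p1, p2, k3] as OpenCV has them; the pictures are not rectified), "R" (3x3) and "t" (3): a world point X has camera coordinates R X + t. Camera axes: x right, y down, z forward; pixel columns grow to the right and rows downward; lengths in m; the calibration is good to about 2 mm. A picture is of the moment at which its call begins. There is no depth.
- arm.job_done(): hands the job in; it is judged then, once.
Trained networks look in the newest picture that a camera, given by its name, has taken for a name from the list of things; names that differ only in an ending like _2 or _b are one class to them, and where a whole thing is asked for, a point or a joint stands for the part that bears it (a point fixed in the world has none). Each returns a list of dicts, best first, with "confidence" (0 to 1); they miss things now and then, are a little off and sometimes report something else, mostly with a low value. They report only what shows in the picture. A call takes as long as a camera call.
- nets.search_frame(camera, label): "centre" ([x, y, z] in m, in world coordinates, good to about 4 mm: the middle of the surface that is visible of it).
- nets.pinpoint(camera, label): "centre" ([x, y, z] in m, in world coordinates, good to about 4 mm: a listed point, or the origin of a listed thing).
The state is a dict: "t": time; "q": joint angles; "qd": joint speeds; "joint_efforts": joint torques, N m; "eef_pos": TCP position; "ee_rot": TCP orientation; "force": force on the tool from outside, world axes, zero at the start; "moment": the same for the moment, N m; "width": finger opening in m; "gripper_force": force on a finger pad.
Only numpy, scipy, OpenCV 4.12 (cv2) and the standard library are available. Lean on these libraries where they do the work, as an engineer would, in place of code of your own. Each camera call takes 0.05 s, during which the arm holds its last target. There are 200 camera calls.

### The job

First clear the flat scraper off the soldering tray: slide it, blade first, fully home into the empty slot of the slanted tool rack. Then roll the mandrel with the two copper cuffs along the tray, without ever lifting or tipping it up, until the white seam of the cuffs points straight up ready for soldering, and leave it lying still on the tray. Do not push the other things on the bench about.

Things in the scene. Friction and masses are not known exactly. Their poses are not given: they have to be found in the camera images.
- tray: fixed grey soldering tray, 220 (its x) by 340 (its y) mm; origin at the centre of its underside on the bench; its flat top is 12 mm above the origin; dark steel lips along both y ends (6 mm thick, inner faces at y = +-164 mm) rise 8 mm over that top; the x sides are open
- mandrel: loose wooden dowel, diameter 22, length 140 mm, lying across the tray, with two tight copper cuffs (diameter 52 mm, 25 to 55 mm either side of its middle) that turn with it and roll on the tray; the bare 50 mm waist between them is so held with its axis 26 mm above the tray top; origin at the middle, on the axis; x along the dowel; y and z turn as it rolls; about 0.4 kg in all
- seam (a point): point on the cuffs' rim at the white seam line (7 mm wide, runs along both cuffs, continued as short white radial bars on the cuffs' end faces), 26 mm from the dowel's axis, midway along the dowel; its x runs along the dowel, its z points from the axis out through the seam: straight up when the seam is on top
- scraper: loose flat scraper lying on the tray beside the mandrel: steel blade 85 long, 30 wide, 4 mm thick (x from 0 to 85 mm, z from 0 to 4 mm) and orange handle 100 long, 20 wide, 18 mm high (x from -100 to 0, z from 0 to 18 mm); origin at the underside where blade meets handle; x towards the blade tip, z up out of its broad upper face; mass about 0.12 kg
- blade_tip (a point): middle of the front edge of the scraper's blade, half way through its thickness; axes as the scraper's
- rack: fixed wooden tool rack with two slots side by side, mouths away from the robot and slanting upwards; one is taken by a file fixed in it (handle of light wood 20 mm wide, 75 mm to the +y side of the empty slot, sticking 102 mm out of the mouth); origin at the centre of the underside of its 130 by 150 mm foot
- slot: the empty slot: origin at the centre of its mouth, 67 mm above the bench; x points out of the mouth, away from the robot and 30 degrees upward; y level, along its width; z across its thickness, up; opening 37 mm (y) by 9 mm (z), 70 mm deep (solid end at x = -70 mm), 10 mm of wood above and below; the scraper goes in along -x, flat, with its handle's high side up
- flux_jar: loose amber jar with a black cap, diameter 52 mm, height 85 mm, standing on the bench; origin at the centre of its underside; leave alone
- bowl: loose white ceramic bowl, diameter 84 mm, height 35 mm; origin at the centre of its underside; leave alone
- oil_bottle: loose blue bottle, diameter 44 mm, height 120 mm; origin at the centre of its underside; leave alone
- weight: loose round brass weight with a small knob, diameter 40 mm, height 46 mm, standing on the bench; origin at the centre of its underside; leave alone

How it is judged:
On the way, in this order (a step that is already met when the one before it is completed fails the run):
1. the scraper is fully home in the empty slot of the rack (x of blade_tip in the frame of slot between -0.08 and -0.063 m and y of blade_tip in the frame of slot between -0.012 and 0.012 m and z of blade_tip in the frame of slot between -0.008 and 0.008 m and angle between the x axis of scraper and the x axis of slot, either way round below 0.2 rad), for 0.2 s.
2. the cuffs have been rolled until the seam points up (angle between seam's own z axis and vertical below 0.21 rad and height (world z) of mandrel between 0.034 and 0.043 m), for 0.2 s.
At the end, for the whole second after the job is handed in: The scraper sits in the empty slot, its blade tip within 7 mm of the slot's end and its length within 0.2 rad of the slot's; the mandrel lies on the tray with the seam within 0.21 rad (12 degrees) of straight up; both are at rest (under 10 mm/s) (all of step 1 and all of step 2 and linear speed of each of mandrel, scraper below 0.01 m/s); the robot touches nothing.
It fails at once if the mandrel is lifted more than 8 mm off the tray (height (world z) of mandrel above 0.046 m).
It fails at once if the mandrel is tipped up more than 0.2 rad or falls off the tray (angle between mandrel's own x axis and vertical below 1.37 rad or angle between mandrel's own x axis and vertical above 1.77 rad or height (world z) of mandrel below 0.03 m).
It fails at once if the flux jar, bowl, oil bottle or brass weight is moved more than 25 mm (distance of any of flux_jar, bowl, oil_bottle, weight from where it was at the start of the episode above 0.025 m).
It also fails if it takes over 59 s, if anything falls off the work surface, if the arm or the gripper's body presses on something with over 40 N, if the wrist force passes 120 N, or if a joint passes its speed limit or range.

## Working session

There is one attempt and no reset: what is moved stays moved. The work goes in short steps, Python scripts to look and compute and a shell command to move; the robot and the scene stay as the last step left them, time stands still between calls to the robot, and variables do not carry over. Pictures are saved under pics/ and viewed, at most 12 in all, crops included, and the job is handed in when it is done.

```bash
mkdir -p pics; ls; python3 - <<'E'
from station import get_state,cams,nets
import cv2,numpy as np
for c in("top","side"):
    f=cams.grab_frame(c); cv2.imwrite(f"pics/{c}0.png",f["img"][:,:,::-1])
    print(c,(-f["R"].T@f["t"]).round(3))
    for n in "tray mandrel seam scraper blade_tip rack slot flux_jar bowl oil_bottle weight".split():
        print(n,[(np.round(d["centre"],3).tolist(),round(d["confidence"],2)) for d in nets.pinpoint(c,n)[:2]])
s=get_state();print({k:np.round(v,3).tolist() for k,v in s.items()})
E
```

```text
pics
top [0.455 0.044 1.105]
tray [([0.572, -0.156, -0.001], 0.66)]
mandrel [([0.586, -0.238, 0.035], 0.62), ([0.578, -0.154, -0.001], 0.31)]
seam [([0.584, -0.216, 0.056], 0.56)]
scraper [([0.49, -0.095, 0.019], 0.74), ([0.572, -0.09, 0.009], 0.59)]
blade_tip [([0.487, -0.091, 0.015], 0.96), ([0.495, 0.038, 0.003], 0.68)]
rack [([0.502, 0.298, 0.001], 0.6)]
slot [([0.533, 0.254, 0.065], 0.63)]
flux_jar [([0.57, 0.045, 0.0], 0.79)]
bowl [([0.491, -0.093, 0.02], 0.21)]
oil_bottle [([0.784, 0.162, 0.0], 0.67)]
weight [([0.496, 0.039, -0.0], 0.44)]
side [0.481 0.613 0.769]
tray []
mandrel [([0.589, -0.237, 0.039], 0.59)]
seam [([0.582, -0.217, 0.055], 0.79)]
scraper [([0.575, -0.092, 0.013], 0.79)]
blade_tip [([0.488, -0.09, 0.007], 0.88), ([0.504, 0.292, -0.001], 0.41)]
rack [([0.504, 0.294, -0.001], 0.89)]
slot [([0.537, 0.255, 0.068], 0.75)]
flux_jar [([0.572, 0.044, 0.0], 0.76)]
bowl [([0.748, -0.094, 0.0], 0.78)]
oil_bottle [([0.788, 0.166, -0.0], 0.82)]
weight [([0.489, 0.035, 0.0], 0.68)]
{'t': 1.2, 'q': [1.411, 0.359, 0.012, -0.0, -1.224, -0.288], 'qd': [0.0, -0.001, -0.001, 0.0, 0.0, 0.0], 'joint_efforts': [0.002, -58.24, 29.33, 7.003, 0.012, -0.0], 'eef_pos': [0.292, 0.608, 0.227], 'ee_rot': [-3.142, 0.0, -0.448], 'force': [0.418, -1.768, 1.089], 'moment': [-0.015, 0.043, -0.031], 'gripper_force': 0.0, 'width': 0.088}
```

View pics/top0.png

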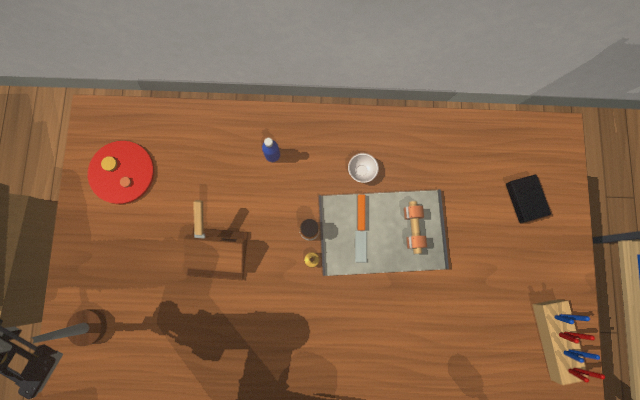

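View pics/side0.png

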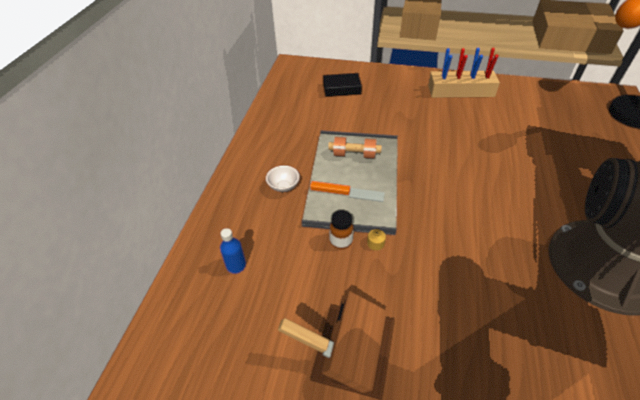

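```bash
cat > h.py <<'E'
import cv2,numpy as np
from scipy.spatial.transform import Rotation as Ro
def proj(f,P):
    return cv2.projectPoints(np.float64(P).reshape(-1,1,3),cv2.Rodrigues(f["R"])[0],np.float64(f["t"]),f["mtx"],np.float64(f["D"]))[0].reshape(-1,2)
def crop(f,c,w,h,s,polys=()):
    px=proj(f,[c])[0]; M=np.float64([[s,0,-s*(px[0]-w/2/s)],[0,s,-s*(px[1]-h/2/s)]])
    im=cv2.warpAffine(np.ascontiguousarray(f["img"][:,:,::-1]),M,(w,h),flags=cv2.INTER_CUBIC)
    for P,col in polys:
        q=(proj(f,P)@M[:,:2].T+M[:,2]); cv2.polylines(im,[np.int32(q*16)],False,col,1,cv2.LINE_AA,4)
    cv2.putText(im,f"{px[0]-w/2/s:.0f},{px[1]-h/2/s:.0f}",(3,12),0,.4,(255,255,255),1)
    return im
def rect(o,R,x0,x1,y0,y1,z):
    return np.array([[x,y,z] for x,y in((x0,y0),(x1,y0),(x1,y1),(x0,y1),(x0,y0))])@R.T+o
E
python3 - <<'E'
from h import *
from station import cams,nets
F={c:[] for c in("top","side")}
for n in("slot","rack","scraper","blade_tip","seam","mandrel"): 
    F[n]=[]
for k in range(3):
  for c in("top","side"):
    f=cams.grab_frame(c);F[c]=f
    for n in("slot","rack","scraper","blade_tip","seam","mandrel"):
        r=nets.pinpoint(c,n)
        if r: F[n].append(r[0]["centre"])
for n in("slot","rack","scraper","blade_tip","seam","mandrel"): print(n,np.round(np.array(F[n])*1000).astype(int).tolist())
so=np.array([.535,.2545,.067]);R=Ro.from_euler("y",-30,degrees=True).as_matrix();I=np.eye(3)
Y=(0,255,255);G=(0,255,0)
ro=np.array([.5035,.293,0])
pr=[(rect(ro,I,-.065,.065,-.075,.075,0),G)]+[(rect(so,R,-.07,0,-.0185,.0185,z),Y) for z in(-.0045,.0045)]
sc=np.array([.573,-.091,.012]);Rs=np.diag([-1.,-1,1])
ps=[(rect(sc,Rs,0,.085,-.015,.015,.004),Y),(rect(sc,Rs,-.1,0,-.01,.01,.018),Y)]
pm=[(rect(np.array([.575,-.156,.012]),I,-.11,.11,-.164,.164,0),G)]
out=np.vstack([np.hstack([crop(F[c],so-[0.02,-.03,.0],400,300,4.5,pr) , crop(F[c],[.575,-.15,.012],400,300,s,ps+pm)]) for c,s in(("top",2.9),("side",3.3))])
cv2.imwrite("pics/c1.png",out)
E
```

```text
slot [[534, 254, 67], [534, 256, 67], [534, 254, 66], [537, 256, 66], [534, 252, 67], [538, 253, 69]]
rack [[506, 296, 3], [504, 293, -3], [501, 299, 0], [505, 292, -3], [504, 293, -3]]
scraper [[574, -92, 11], [576, -90, 13], [571, -90, 6], [576, -92, 13], [573, -89, 10], [577, -90, 12]]
blade_tip [[492, -95, 15], [487, -90, 10], [488, -92, 14], [488, -94, 11], [490, -95, 14], [489, -96, 14]]
seam [[588, -215, 54], [580, -217, 56], [584, -214, 53], [589, -219, 54], [584, -213, 53]]
mandrel [[589, -231, 35], [589, -238, 40], [583, -235, 34], [587, -237, 39], [588, -234, 37], [588, -237, 36]]
```

View pics/c1.png

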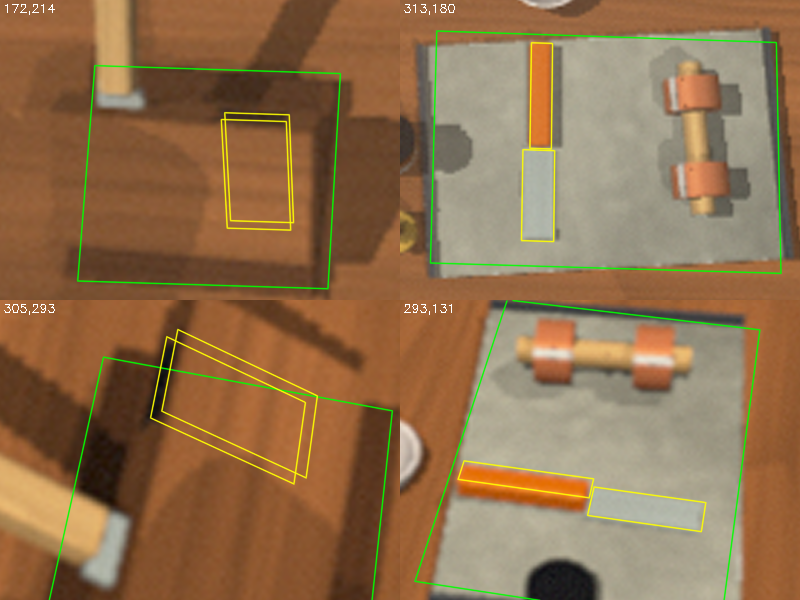

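```bash
python3 - <<'E'
from h import *
from station import cams
so=np.array([.535,.2545,.067])
Y=(0,255,255);G=(0,255,0)
def polys(yaw,col):
    R=Ro.from_euler("zy",[yaw,-30],degrees=True).as_matrix()
    m=np.array([[0,y,z] for y,z in((-.0185,-.0045),(.0185,-.0045),(.0185,.0045),(-.0185,.0045),(-.0185,-.0045))])@R.T+so
    fl=np.array([[x,y,0] for x,y in((0.0,.065),(.102,.065),(.102,.085),(0.0,.085))])@R.T+so
    return [(m,col),(fl,col)]
rows=[]
for c,d in(("top",[.02,.04,0]),("side",[.0,.035,0])):
    f=cams.grab_frame(c)
    f["img"]=np.clip(f["img"].astype(float)*1.8,0,255).astype(np.uint8)
    rows.append(np.hstack([crop(f,so+d,400,300,s,p) for s,p in((6,()),(6,polys(0,Y)+polys(3,G)))]))
cv2.imwrite("pics/c2.png",np.vstack(rows))
E
```

```text
(no output)
```

View pics/c2.png

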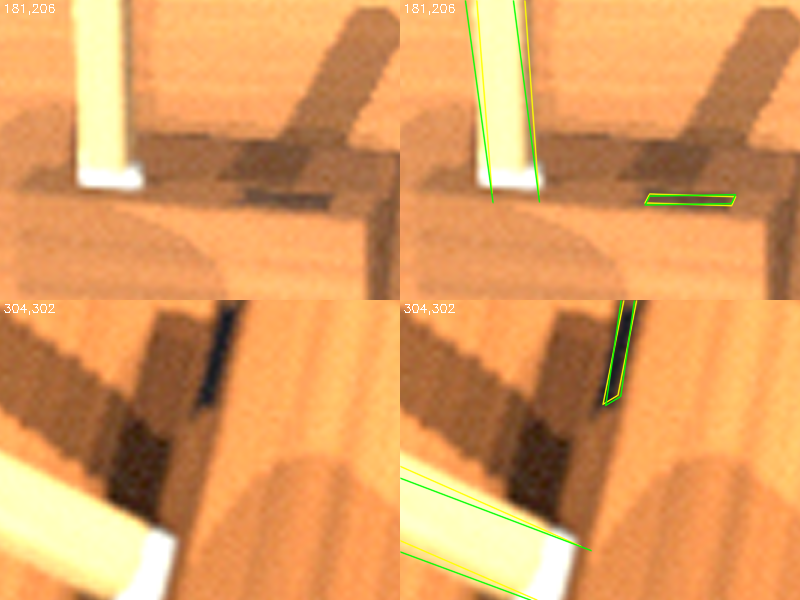

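```bash
python3 -m creep '{"translation":[[19,-39,0],[19,-39,0],[19,-39,0],[19,-39,0],[19,-39,0],[19,-39,0],[19,-39,0],[19,-39,0]],"spin":[0.1,0.1,0.1,0.1,0.048,0,0,0],"gripper":[0.7,0.7,0.7,0.7,0.7,0.7,0.7,0.7]}' 10
python3 -m creep '{"translation":[[19,-39,0],[19,-39,0],[19,-39,0],[19,-39,0],[19,-39,0],[19,-39,-20],[19,-39,-20],[19,-39,-20]],"spin":[0,0,0,0,0,0,0,0],"gripper":[0.7,0.7,0.7,0.7,0.7,0.7,0.7,0.7]}'
```

```text
t: 4.2
eef_pos: [0.4447, 0.2948, 0.2269]
ee_rot: [-3.141, -0.0, 0.001]
force: [0.9, 0.7, -0.5]
width: 0.061
gripper_force: 0.0
t: 5.0
eef_pos: [0.597, -0.0173, 0.1663]
ee_rot: [-3.141, -0.001, 0.0]
force: [0.9, 0.5, -0.1]
width: 0.0609
gripper_force: 0.0
```

```bash
python3 -m creep '{"translation":[[20,-37,-12],[21,-37,-14],[0,0,-40],[0,0,-40],[0,0,-30],[0,0,-15],[0,0,0]],"spin":[0,0,0,0,0,0,0],"gripper":[0.7,0.7,0.7,0.7,0.7,0.7,0.7]}'
```

```text
t: 5.7
eef_pos: [0.6367, -0.0898, 0.0145]
ee_rot: [3.141, 0.002, 0.001]
force: [0.5, 0.0, 1.0]
width: 0.0611
gripper_force: 0.0
```

Close with 10 N, then tilt along the arc about the tip.

```bash
python3 -m creep '{"translation":[[0,0,0],[0,0,0],[0,0,0],[0,0,0],[0,0,0],[0,0,0]],"spin":[0,0,0,0,0,0],"gripper":[0,0,0,0,0,0]}' 10
python3 -m creep '{"translation":[[-1,0,10],[-2,0,14],[-4,0,14],[-5,0,13],[-6,0,12],[-7,0,11],[0,0,0],[0,0,0]],"spin":[0,0,0,0,0,0,0,0],"gripper":[0,0,0,0,0,0,0,0]}' 10
python3 - <<'E'
from h import *
from station import cams,get_state
fs=[]
s=get_state();p=s["eef_pos"]
for c in("top","side"):
    f=cams.grab_frame(c); fs.append(crop(f,[p[0]-.06,p[1],.05],400,300,3.5))
cv2.imwrite("pics/c3.png",np.hstack(fs))
E
```

```text
t: 6.3
eef_pos: [0.6375, -0.0897, 0.0159]
ee_rot: [3.141, -0.0, 0.0]
force: [0.1, -1.5, 1.1]
width: 0.0202
gripper_force: 9.9
t: 7.1
eef_pos: [0.6122, -0.0895, 0.09]
ee_rot: [-3.141, -0.001, 0.0]
force: [-0.1, 0.3, -1.3]
width: 0.0204
gripper_force: 10.0
```

View pics/c3.png

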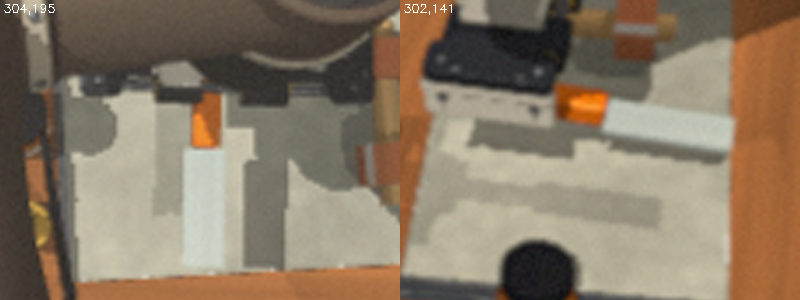

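```bash
python3 -m creep '{"translation":[[0,0,0],[0,0,0],[0,0,0],[0,0,0],[0,0,0]],"spin":[0,0,0,0,0],"gripper":[0,0,0,0,0]}' 3
python3 - <<'E'
from h import *
from station import cams,get_state,nets
fs=[]
s=get_state();p=s["eef_pos"]
for c in("top","side"):
    f=cams.grab_frame(c); fs.append(crop(f,[p[0]-.06,p[1],.05],400,300,3.5))
    for n in("scraper","blade_tip"):print(c,n,[(np.round(d["centre"],3).tolist(),round(d["confidence"],2)) for d in nets.pinpoint(c,n)[:2]])
cv2.imwrite("pics/c4.png",np.hstack(fs))
E
```

```text
t: 7.7
eef_pos: [0.6123, -0.0896, 0.0894]
ee_rot: [3.142, 0.0, 0.0]
force: [-0.6, 0.2, -1.0]
width: 0.0199
gripper_force: 3.0
top scraper [([0.563, -0.087, 0.048], 0.7), ([0.492, 0.039, 0.001], 0.53)]
top blade_tip []
side scraper [([0.566, -0.086, 0.053], 0.67)]
side blade_tip [([0.488, -0.088, 0.008], 0.63), ([0.538, 0.255, 0.07], 0.57)]
```

```bash
python3 -m creep '{"translation":[[0,0,0],[0,0,0],[0,0,0],[0,0,10],[0,0,35],[0,0,40],[0,0,40],[0,0,20]],"spin":[0,0,0,0,0,0,0,0],"gripper":[0,0,0,0,0,0,0,0]}' 50
python3 -m creep '{"translation":[[10,42,0],[10,42,0],[10,42,0],[10,42,0],[10,42,0],[10,42,0],[10,42,0],[12,42,0]],"spin":[0,0,0,-0.022,-0.022,0,0,0],"gripper":[0,0,0,0,0,0,0,0]}'
python3 -m creep '{"translation":[[0,0,-15],[0,0,-15],[0,0,-10],[0,0,0]],"spin":[0,0,0,0],"gripper":[0,0,0,0]}'
cat > look.py <<'E'
from h import *
from station import cams,get_state
import sys
# fit tilt overlay: tip offset from TCP given tilt
def model(p,tilt,psi,gx,gz):
    R=Ro.from_euler("z",psi).as_matrix()@np.diag([-1.,-1,1])@Ro.from_euler("y",tilt,degrees=True).as_matrix()
    o=np.array(p)-R@np.array([gx,0,gz])
    return o,R
if __name__=="__main__":
    s=get_state();p=np.array(s["eef_pos"])
    so=np.array([.536,.2552,.067]);S=Ro.from_euler("zy",[-2.5,-30],degrees=True).as_matrix()
    m=np.array([[0,y,z] for y,z in((-.0185,-.0045),(.0185,-.0045),(.0185,.0045),(-.0185,.0045),(-.0185,-.0045))])@S.T+so
    rows=[]
    for c in("top","side"):
        f=cams.grab_frame(c); f["img"]=np.clip(f["img"].astype(float)*1.5,0,255).astype(np.uint8)
        P=[(m,(0,255,0))]
        for t,col in((30,(0,255,255)),):
            o,R=model(p+[0,0,.008],t,s["ee_rot"][2],-.065,.010)
            P+=[(rect(o,R,0,.085,-.015,.015,.004),col),(rect(o,R,-.1,0,-.01,.01,.018),col)]
        print("tip",(o+R@[.085,0,.002]).round(4), "slot frame",(S.T@(o+R@[.085,0,.002]-so)).round(4))
        rows.append(np.hstack([crop(f,so+[.04,0,.03],400,300,4.5,q) for q in((),P)]))
    cv2.imwrite(sys.argv[1],np.vstack(rows))
E
python3 look.py pics/c5.png
```

```text
t: 8.8
eef_pos: [0.6137, -0.0898, 0.2398]
ee_rot: [3.141, -0.006, 0.001]
force: [0.6, 0.5, -2.0]
width: 0.0198
gripper_force: 50.0
t: 9.6
eef_pos: [0.6943, 0.2482, 0.2357]
ee_rot: [-3.141, -0.001, -0.044]
force: [1.3, -0.5, -1.1]
width: 0.0197
gripper_force: 50.0
t: 10.0
eef_pos: [0.6932, 0.2449, 0.1926]
ee_rot: [3.14, 0.003, -0.045]
force: [0.0, -0.1, -1.7]
width: 0.02
gripper_force: 50.0
tip [0.5674 0.2505 0.1186] slot frame [ 0.0532 -0.0024  0.029 ]
tip [0.5674 0.2505 0.1186] slot frame [ 0.0532 -0.0024  0.029 ]
```

View pics/c5.png

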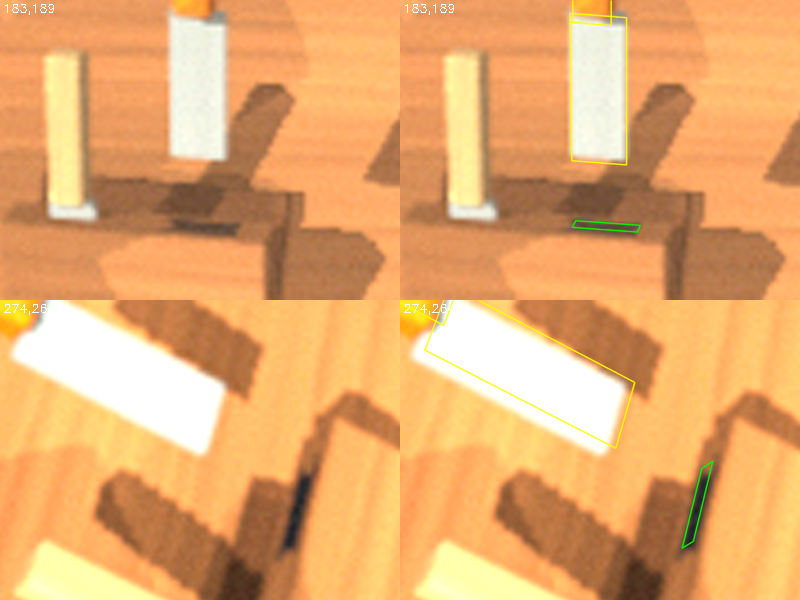

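```bash
cat > fit.py <<'E'
from h import *
from station import cams,get_state
from scipy.optimize import least_squares as LS
F={c:cams.grab_frame(c) for c in("top","side")}
so=np.array([.535,.2545,.067])
def unz(c,ctr,w,h,s,pts):
    px=proj(F[c],[ctr])[0]; return np.array(pts)/s+px-[w/2/s,h/2/s]
ctr=np.array([.536,.2552,.067])+[.04,0,.03]
ct=unz("top",ctr,400,300,4.5,[(170,158),(227,161),(170,12),(227,17)])
cs=unz("side",ctr,400,300,4.5,[(208,155),(225,83),(12,55)])
def pts(v):
    R=Ro.from_euler("z",v[4]).as_matrix()@np.diag([-1.,-1,1])@Ro.from_euler("y",v[3]).as_matrix()
    L=np.array([[.085,-.015,.004],[.085,.015,.004],[0,-.015,.004],[0,.015,.004]])-[.085,0,.002]
    return L@R.T+v[:3]
def res(v):
    P=pts(v); return np.r_[(proj(F["top"],P)-ct).ravel(),(proj(F["side"],P[:3])-cs).ravel()]
r=LS(res,[.567,.25,.118,.52,-.044]);print("tip",r.x.round(4),"tilt",np.degrees(r.x[3]),np.abs(r.fun).max())
st=unz("top",so+[.02,.04,0],400,300,6,[(287,199)])
ss=unz("side",so+[0,.035,0],400,300,6,[(196,106),(216,100)])
for yaw in(-.044,0):
  def rs(v):
    R=Ro.from_euler("zy",[yaw,-np.pi/6]).as_matrix(); A=np.array([[0,0,0],[0,.0185,-.0045],[0,.0185,.0045]])@R.T+[v[0],v[1],.067]
    return np.r_[(proj(F["top"],A[:1])-st).ravel(),(proj(F["side"],A[1:])-ss).ravel()]
  q=LS(rs,[.535,.2545]);print("slot",q.x.round(4),q.fun.round(2))
  S=Ro.from_euler("zy",[yaw,-np.pi/6]).as_matrix()
  d=r.x[:3]-np.r_[q.x,.067];print("tip in slot",(S.T@d).round(4),"world move to mouth+10mm", (1000*(S[:,0]*.01-d)).round(1),"ax",S[:,0].round(3))
print(np.round(get_state()["eef_pos"],4))
E
python3 fit.py
```

```text
tip [ 0.5701  0.2514  0.1156  0.5115 -0.0449] tilt 29.30825856767904 1.0563877122383474
slot [0.5352 0.2561] [-0.1  -0.04  0.44  0.22 -0.4  -0.28]
tip in slot [ 0.0546 -0.0023  0.0246] world move to mouth+10mm [-26.2   4.3 -43.6] ax [ 0.865 -0.044  0.5  ]
slot [0.5358 0.2559] [-0.02 -0.27  0.52  0.26 -0.32 -0.24]
tip in slot [ 0.0539 -0.0045  0.0249] world move to mouth+10mm [-25.6   4.5 -43.6] ax [0.866 0.    0.5  ]
[0.6948 0.2458 0.1958]
```

```bash
python3 -m creep '{"translation":[[-9,2,-15],[-9,2,-15],[-8,0,-14],[0,0,0],[0,0,0]],"spin":[0,0,0,0,0],"gripper":[0,0,0,0,0]}'
python3 - <<'E'
from h import *
from station import cams,get_state
s=get_state();print(np.round(s["eef_pos"],4))
so=np.array([.535,.256,.067]);rows=[]
S=Ro.from_euler("zy",[-.044,-np.pi/6]).as_matrix()
R=Ro.from_euler("z",-.045).as_matrix()@np.diag([-1.,-1,1])@Ro.from_euler("y",.5115).as_matrix()
tip=np.array(s["eef_pos"])+[.5701-.6948,.2514-.2458,.1156-.1958]
o=tip-R@[.085,0,.002];print(tip,(S.T@(tip-so)).round(4))
m=np.array([[0,y,z] for y,z in((-.0185,-.0045),(.0185,-.0045),(.0185,.0045),(-.0185,.0045),(-.0185,-.0045))])@S.T+so
P=[(m,(0,255,0)),(rect(o,R,0,.085,-.015,.015,.004),(255,0,0))]
for c in("top","side"):
    f=cams.grab_frame(c); f["img"]=np.clip(f["img"].astype(float)*1.4,0,255).astype(np.uint8)
    rows.append(np.hstack([crop(f,so+[.01,0,.0],400,300,7,q) for q in((),P)]))
cv2.imwrite("pics/c6.png",np.vstack(rows))
E
```

```text
t: 10.7
eef_pos: [0.6689, 0.2504, 0.1518]
ee_rot: [-3.141, -0.001, -0.044]
force: [-0.1, -0.9, -0.1]
width: 0.0192
gripper_force: 50.0
[0.6689 0.2504 0.1518]
[0.54423307 0.25597018 0.07156706] [ 0.0103  0.0004 -0.0007]
```

View pics/c6.png

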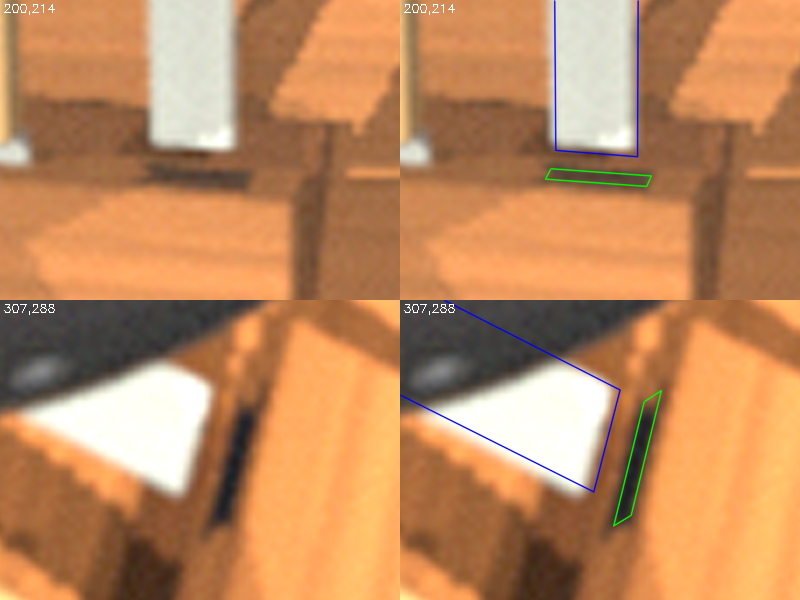

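```bash
python3 -m creep '{"translation":[[0,-1.5,0],[-4.3,0.2,-2.5],[-4.3,0.2,-2.5],[-4.3,0.2,-2.5],[-4.3,0.2,-2.5],[-4.3,0.2,-2.5],[0,0,0],[0,0,0]],"spin":[0,0,0,0,0,0,0,0],"gripper":[0,0,0,0,0,0,0,0]}'
```

```text
t: 11.6
eef_pos: [0.6468, 0.25, 0.1382]
ee_rot: [3.142, -0.0, -0.043]
force: [-0.1, 0.4, -1.5]
width: 0.0195
gripper_force: 50.0
```

```bash
python3 -m creep '{"translation":[[-8.7,0.4,-5],[-8.7,0.4,-5],[-8.7,0.4,-5],[-8.7,0.4,-5],[0,0,0],[0,0,0]],"spin":[0,0,0,0,0,0],"gripper":[0,0,0,0,0,0]}'
```

```text
t: 12.2
eef_pos: [0.6119, 0.2517, 0.1183]
ee_rot: [-3.142, -0.0, -0.043]
force: [0.2, 0.2, -1.6]
width: 0.0197
gripper_force: 50.0
```

```bash
python3 -m creep '{"translation":[[-4.3,0.2,-2.5],[-4.3,0.2,-2.5],[-1.7,0,-1],[-1.7,0,-1],[0,0,0],[0,0,0]],"spin":[0,0,0,0,0,0],"gripper":[0,0,0,0,0,0]}'; python3 -m creep '{"translation":[[-1.7,0,-1],[0,0,0]],"spin":[0,0],"gripper":[0,0]}';python3 -m creep '{"translation":[[-1.7,0,-1],[0,0,0]],"spin":[0,0],"gripper":[0,0]}'
```

```text
t: 12.8
eef_pos: [0.6001, 0.252, 0.1112]
ee_rot: [-3.142, -0.0, -0.044]
force: [0.2, -0.4, -2.5]
width: 0.0194
gripper_force: 50.0
t: 13.0
eef_pos: [0.5981, 0.2519, 0.1099]
ee_rot: [3.142, 0.0, -0.044]
force: [0.2, -0.4, -1.8]
width: 0.0196
gripper_force: 50.0
t: 13.2
eef_pos: [0.5966, 0.2519, 0.1091]
ee_rot: [-3.141, -0.0, -0.044]
force: [0.4, 0.2, -2.0]
width: 0.0193
gripper_force: 50.0
```

```bash
for i in 1 ; do python3 -m creep '{"translation":[[-1.7,0,-1],[0,0,0]],"spin":[0,0],"gripper":[0,0]}'; done; python3 -m creep '{"translation":[[-1.7,0,-1],[0,0,0]],"spin":[0,0],"gripper":[0,0]}'; python3 - <<'E'
from h import *
from station import cams,get_state
so=np.array([.536,.256,.067])
cv2.imwrite("pics/c7.png",np.hstack([crop(cams.grab_frame(c),so+[.04,0,0.02],400,400,4.5) for c in("top","side")]))
E
```

```text
t: 13.4
eef_pos: [0.5964, 0.2524, 0.1093]
ee_rot: [-3.14, -0.003, -0.043]
force: [4.6, -1.5, 2.5]
width: 0.0194
gripper_force: 50.0
t: 13.6
eef_pos: [0.5962, 0.2527, 0.1094]
ee_rot: [-3.14, -0.006, -0.043]
force: [8.0, -2.6, 4.1]
width: 0.0196
gripper_force: 50.0
```

View pics/c7.png

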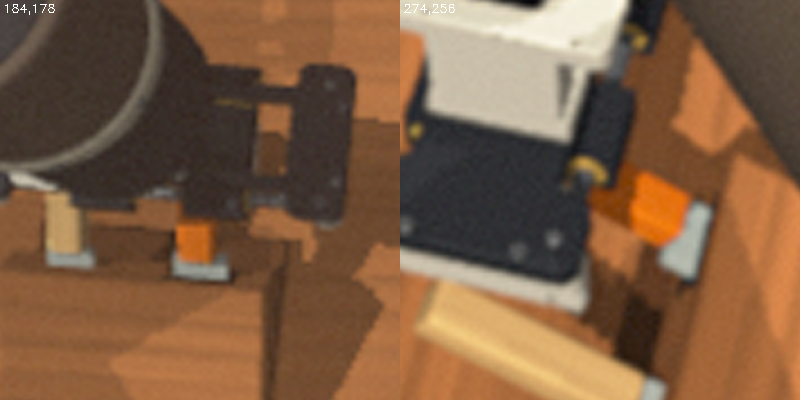

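```bash
python3 -m creep '{"translation":[[3,0,2],[0,0,0],[0,0,0],[0,0,0],[0,0,0],[0,0,20],[0,0,40],[0,0,40]],"spin":[0,0,0,0,0,0,0,0],"gripper":[0,0.45,0.45,0.45,0.45,0.45,0.45,0.45]}' 10
python3 -m creep '{"translation":[[0,-44,20],[0,-44,0],[0,-44,0],[0,-44,0],[0,-44,0],[0,0,0]],"spin":[0,0,0,0,0,0],"gripper":[0.45,0.45,0.45,0.45,0.45,0.45]}'
cat > seam.py <<'E'
from h import *
from station import cams,get_state,nets
from scipy.optimize import least_squares as LS
import sys
s=get_state()
def seen(c,f,col):
    img=f["img"];hsv=cv2.cvtColor(img,cv2.COLOR_RGB2HSV)
    return hsv
F={};N=[];Q=[]
for c in("top","side"):
    F[c]=cams.grab_frame(c)
    for n,L in(("mandrel",N),("seam",Q)):
        r=nets.pinpoint(c,n)
        if r: L.append(r[0]["centre"])
print("mandrel",np.round(N,3).tolist(),"seam",np.round(Q,3).tolist())
print("eef",np.round(s["eef_pos"],3),"yaw",round(s["ee_rot"][2],3),"w",round(s["width"],3),"t",s["t"])
m=np.mean(N,0) if len(N) else np.array([.588,-.236,.038])
m[2]=.038
if len(sys.argv)>2: m=np.array(eval(sys.argv[2]))
yaw=float(sys.argv[3]) if len(sys.argv)>3 else 0.07
rows=[]
R0=Ro.from_euler("z",yaw).as_matrix()
for c in("top","side"):
    P=[]
    for th,col in((0,(0,255,0)),(30,(255,255,0)),(50,(0,255,255)),(70,(255,0,255))):
        u=np.array([0,np.sin(np.radians(th)),np.cos(np.radians(th))])*.026
        for a,b in((-.055,-.025),(.025,.055)): P.append((np.array([[a,0,0]+u,[b,0,0]+u])@R0.T+m,col))
    P.append((np.array([[-.07,0,.011],[.07,0,.011]])@R0.T+m,(0,0,0)))
    rows.append(np.hstack([crop(F[c],m,400,300,7,q) for q in((),P)]))
cv2.imwrite(sys.argv[1],np.vstack(rows))
E
python3 seam.py pics/c8.png
```

```text
t: 14.5
eef_pos: [0.5955, 0.2516, 0.2094]
ee_rot: [3.14, 0.002, -0.044]
force: [1.0, 0.9, 0.3]
width: 0.0395
gripper_force: 0.0
t: 15.1
eef_pos: [0.5954, 0.0277, 0.2292]
ee_rot: [3.141, 0.0, -0.048]
force: [-0.4, 0.3, -0.2]
width: 0.0392
gripper_force: 0.0
mandrel [[0.583, -0.234, 0.037], [0.589, -0.235, 0.038]] seam [[0.584, -0.214, 0.054], [0.583, -0.215, 0.056]]
eef [0.595 0.028 0.229] yaw -0.048 w 0.039 t 15.1
```

View pics/c8.png

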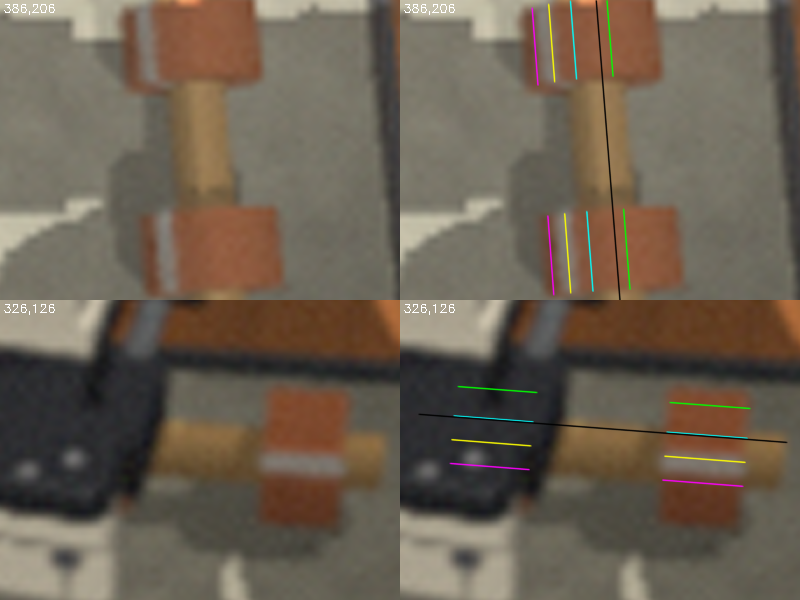

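```bash
python3 -m creep '{"translation":[[-2,-44,0],[-2,-44,0],[-2,-44,0],[-2,-44,0],[0,-44,0],[0,-43,0],[0,0,-45],[0,0,-45]],"spin":[0.03,0.03,0.03,0.03,0,0,0,0],"gripper":[0.5,0.5,0.5,0.5,0.5,0.5,0.5,0.5]}'
python3 -m creep '{"translation":[[0,0,-30],[0,0,-10],[0,0,0]],"spin":[0,0,0],"gripper":[0.5,0.5,0.5]}'
```

```text
t: 16.2
eef_pos: [0.5893, -0.2318, 0.139]
ee_rot: [3.141, -0.003, 0.075]
force: [0.1, 1.0, -1.3]
width: 0.0435
gripper_force: 0.0
t: 16.5
eef_pos: [0.5879, -0.2303, 0.0978]
ee_rot: [-3.141, 0.003, 0.078]
force: [-0.4, 0.0, 0.1]
width: 0.0437
gripper_force: 0.0
```

```bash
python3 -m creep '{"translation":[[0,-4.5,0],[0,0,-20],[0,0,-20],[0,0,-20],[0,0,-15],[0,0,0]],"spin":[0,0,0,0,0,0],"gripper":[0.5,0.5,0.5,0.5,0.5,0.5]}'
```

```text
t: 17.1
eef_pos: [0.5884, -0.2356, 0.0242]
ee_rot: [-3.142, 0.0, 0.076]
force: [0.2, 0.3, 0.4]
width: 0.044
gripper_force: 0.0
```

```bash
python3 -m creep '{"translation":[[0,0,0],[0,0,0],[0,0,0],[0.2,-3,0],[0.2,-3,0],[0.2,-3,0],[0.2,-3,0],[0.2,-3,0]],"spin":[0,0,0,0,0,0,0,0],"gripper":[0.32,0.32,0.32,0.32,0.32,0.32,0.32,0.32]}'
python3 -m creep '{"translation":[[0.2,-3,0],[0.2,-3,0],[0.2,-3,0],[0,-1,0],[0,0,0],[0,0,0]],"spin":[0,0,0,0,0,0],"gripper":[0.32,0.32,0.32,0.32,0.32,0.32]}'
python3 seam.py pics/c9.png '[.589,-.260,.038]' 0.07
```

```text
t: 17.9
eef_pos: [0.5891, -0.2509, 0.024]
ee_rot: [-3.142, 0.0, 0.076]
force: [0.3, -0.3, -0.6]
width: 0.0281
gripper_force: 0.0
t: 18.5
eef_pos: [0.5897, -0.2606, 0.024]
ee_rot: [-3.142, 0.0, 0.076]
force: [0.6, -0.6, -0.5]
width: 0.0281
gripper_force: 0.0
mandrel [[0.587, -0.26, 0.036], [0.594, -0.261, 0.039]] seam [[0.593, -0.265, 0.065]]
eef [ 0.59  -0.261  0.024] yaw 0.076 w 0.028 t 18.5
```

View pics/c9.png

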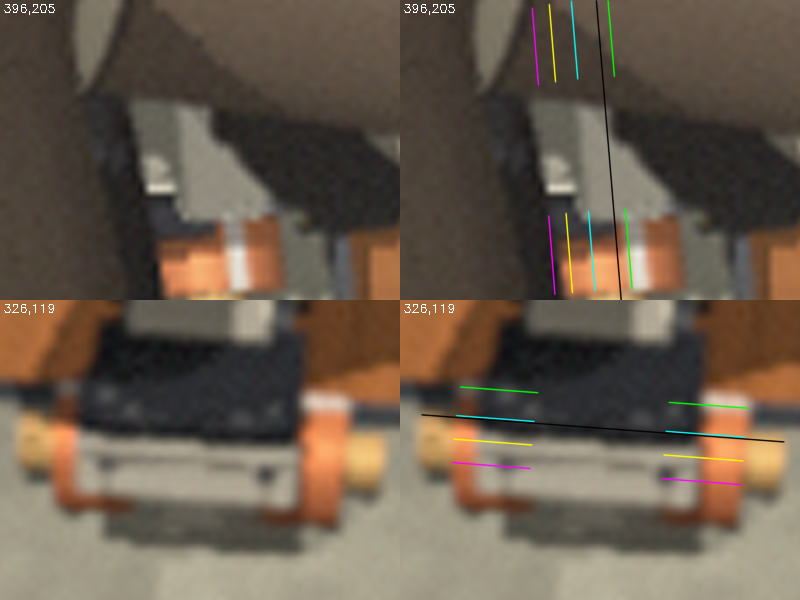

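```bash
python3 -m creep '{"translation":[[0,0,0],[0,0,0],[0,0,0],[0,0,20],[0,0,40],[0,0,40],[0,0,40],[0,0,20]],"spin":[0,0,0,0,0,0,0,0],"gripper":[0.5,0.5,0.5,0.5,0.5,0.5,0.5,0.5]}'
python3 -m creep '{"translation":[[0,45,10],[0,45,0],[0,45,0],[0,45,0],[0,45,0],[0,45,0],[0,20,0],[0,0,0]],"spin":[0,0,0,0,0,0,0,0],"gripper":[0.5,0.5,0.5,0.5,0.5,0.5,0.5,0.5]}'
python3 - <<'E'
from h import *
from station import cams,nets
so=np.array([.536,.256,.067]);m=np.array([.589,-.261,.038]);yaw=.07
R0=Ro.from_euler("z",yaw).as_matrix();N=[];Q=[];rows=[];B=[]
for k in range(3):
  for c in("top","side"):
    F=cams.grab_frame(c)
    for n,L in(("mandrel",N),("seam",Q),("blade_tip",B)):
        r=nets.pinpoint(c,n)
        if r: L.append(r[0]["centre"])
    if k==0:
        P=[]
        for th,col in((0,(0,255,0)),(-12,(255,0,255)),(12,(0,255,255))):
            u=np.array([0,np.sin(np.radians(th)),np.cos(np.radians(th))])*.026
            for a,b in((-.055,-.025),(.025,.055)): P.append((np.array([[a,0,0]+u,[b,0,0]+u])@R0.T+m,col))
        # silhouette discs of the cuff outer ends + dowel ends
        t=np.linspace(0,2*np.pi,40)
        for a,r in((-.055,.026),(.055,.026),(.025,.026),(-.025,.026)): P.append((np.c_[np.full(40,a),r*np.sin(t),r*np.cos(t)]@R0.T+m,(255,255,255)))
        rows.append(np.hstack([crop(F,m,400,300,7),crop(F,m,400,300,7,P)]))
print(np.round(N,3).tolist(),np.round(Q,3).tolist(),np.round(B,3).tolist())
cv2.imwrite("pics/c10.png",np.vstack(rows))
E
```

```text
t: 19.6
eef_pos: [0.5912, -0.2611, 0.1885]
ee_rot: [3.14, -0.005, 0.077]
force: [0.3, -0.0, -1.5]
width: 0.0439
gripper_force: 0.0
t: 20.4
eef_pos: [0.5898, 0.0322, 0.1942]
ee_rot: [-3.141, -0.0, 0.08]
force: [0.7, -0.1, -0.3]
width: 0.0437
gripper_force: 0.0
[[0.59, -0.26, 0.034], [0.591, -0.262, 0.038], [0.586, -0.259, 0.037], [0.593, -0.264, 0.039], [0.59, -0.261, 0.036], [0.595, -0.259, 0.038]] [[0.589, -0.264, 0.064], [0.587, -0.263, 0.064], [0.589, -0.263, 0.063], [0.59, -0.265, 0.066], [0.588, -0.264, 0.065]] [[0.492, 0.038, 0.003]]
```

View pics/c10.png

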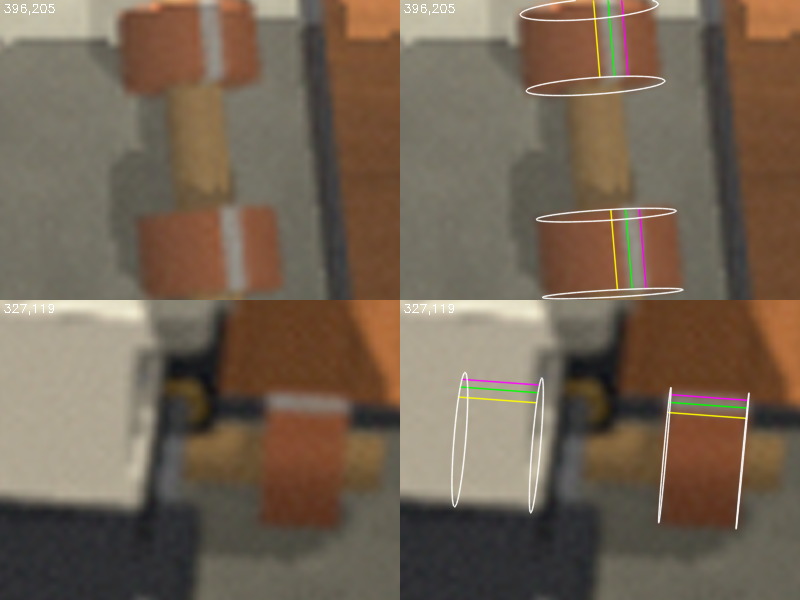

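```bash
python3 - <<'E'
from h import *
from station import cams,nets,get_state
for k in range(2):
  for c in("top","side"):
    cams.grab_frame(c)
    for n in("scraper","flux_jar","bowl","oil_bottle","weight","seam","mandrel"):
        r=nets.pinpoint(c,n)
        if r and(k==0 or n=="scraper"): print(c,n,np.round(r[0]["centre"],3).tolist(),round(r[0]["confidence"],2))
print(get_state()["t"],"expect scraper",np.array([.5352,.256,.067])+.015*np.array([.865,-.038,.5])-.002*np.array([-.5,0,.866]))
E
```

```text
top scraper [0.588, -0.263, 0.038] 0.17
top flux_jar [0.571, 0.045, -0.001] 0.52
top bowl [0.745, -0.095, 0.002] 0.79
top oil_bottle [0.784, 0.159, 0.0] 0.71
top weight [0.494, 0.037, 0.002] 0.61
top seam [0.586, -0.264, 0.064] 0.77
top mandrel [0.587, -0.259, 0.036] 0.7
side scraper [0.554, 0.256, 0.07] 0.56
side flux_jar [0.573, 0.048, -0.003] 0.64
side bowl [0.751, -0.094, 0.001] 0.76
side oil_bottle [0.788, 0.165, -0.001] 0.95
side weight [0.492, 0.036, -0.001] 0.77
side seam [0.586, -0.264, 0.063] 0.71
side mandrel [0.59, -0.262, 0.039] 0.84
side scraper [0.552, 0.256, 0.072] 0.86
23.2 expect scraper [0.549175 0.25543  0.072768]
```

```bash
python3 - <<'E'
from h import *
from station import cams
S=Ro.from_euler("zy",[-.044,-np.pi/6]).as_matrix()
for c in("top","side"):
    f=cams.grab_frame(c);hsv=cv2.cvtColor(f["img"],cv2.COLOR_RGB2HSV)
    so=np.array([.5352,.256,.067])
    px=proj(f,[so+S@[.065,0,0]])[0].astype(int);msk=np.zeros(hsv.shape[:2],np.uint8)
    w=45;sl=np.s_[px[1]-w:px[1]+w,px[0]-w:px[0]+w]
    msk[sl]=cv2.inRange(hsv,(0,215,120),(25,255,255))[sl]
    n,lab,st,_=cv2.connectedComponentsWithStats(msk);i=1+st[1:,4].argmax();M=lab==i
    best=[]
    for d in np.arange(-.004,.0121,.001):
      for oy in(-.003,-.0015,0,.0015,.003):
       for oz in (-.003,0,.003):
        B=np.array([[x,y,z] for x in(.015+d,.115+d) for y in(-.01,.01) for z in(-.002,.016)])+[0,oy,oz]
        im=np.zeros(M.shape,np.uint8);cv2.fillConvexPoly(im,cv2.convexHull(np.int32(proj(f,B@S.T+so)*16)),1,shift=4)
        best.append(((M&(im>0)).sum()/(M|(im>0)).sum(),round(d,4),oy,oz))
    print(c,st[i],sorted(best)[-5:])
E
```

```text
Traceback (most recent call last):
ValueError: attempt to get argmax of an empty sequence
```

```bash
python3 - <<'E'
from h import *
from station import cams
S=Ro.from_euler("zy",[-.044,-np.pi/6]).as_matrix()
for c in("top","side"):
    f=cams.grab_frame(c);hsv=cv2.cvtColor(f["img"],cv2.COLOR_RGB2HSV)
    so=np.array([.5352,.256,.067])
    px=proj(f,[so+S@[.065,0,0]])[0].astype(int)
    if c=="top": print(px,hsv[px[1]-3:px[1]+4:3,px[0]].tolist(),hsv[px[1],px[0]+15].tolist())
    w=40;win=np.zeros(hsv.shape[:2],bool);win[px[1]-w:px[1]+w,px[0]-w:px[0]+w]=1
    for smin in(205,):
      m=((hsv[...,1]>smin)&(hsv[...,2]>90)&win).astype(np.uint8)
      n,lab,st,_=cv2.connectedComponentsWithStats(m)
      if n<2: print(c,"none");continue
      i=1+st[1:,4].argmax();M=lab==i;best=[]
      for d in np.arange(-.004,.0121,.001):
       for oy in(-.003,-.0015,0,.0015,.003):
        for oz in (-.003,0,.003):
         B=np.array([[x,y,z] for x in(.015+d,.115+d) for y in(-.01,.01) for z in(-.002,.016)])+[0,oy,oz]
         im=np.zeros(M.shape,np.uint8);cv2.fillConvexPoly(im,cv2.convexHull(np.int32(proj(f,B@S.T+so)*16)),1,shift=4)
         best.append((round((M&(im>0)).sum()/(M|(im>0)).sum(),3),round(d,4),oy,oz))
      print(c,smin,st[i],sorted(best)[-4:])
E
```

```text
[228 216] [[21, 51, 149], [21, 47, 189], [21, 50, 184]] [13, 71, 100]
top none
side 205 [284 279  53  33 717] [(np.float64(0.788), np.float64(0.0), 0.003, -0.003), (np.float64(0.793), np.float64(0.002), 0.0015, -0.003), (np.float64(0.796), np.float64(-0.001), 0.003, -0.003), (np.float64(0.804), np.float64(0.001), 0.003, -0.003)]
```

```bash
python3 -c "
from station import arm;print(arm.job_done())"
```

```text
the job is handed in; nothing more can be done
None
```

I handed the job in, with no verdict returned: the scraper is home in the slot, its blade tip about 1 mm from the end. The mandrel lies on the tray with its seam about 5° from straight up, and the other bench items are where they started.

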